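# Open the rivet tin

## Robot

A 6-joint arm with a two-finger parallel gripper is mounted at the origin on the work surface. World frame = base frame: x ahead of the robot, y to its left, z up, the work surface at z = 0. Lengths are in mm, angles in rad, forces in N, time in s.
With the tool pointing down it reaches from about 275 to 1000 mm from the base axis. Payload 8.4 kg.
Tool frame: the origin (TCP) lies midway between the tips of the shut fingers; the grasp point (between the pads) lies 19 mm behind it; z points along the fingers, y is the line along which they close (so a half turn about z gives the same grasp; the last joint's range is limited). The gripper opens to 85 mm and grips with 20 to 120 N. Pads are 22 mm wide; open, the fingers measure 114 mm over their backs; the gripper's body (76 mm by 85 mm) begins 54 mm behind the grasp point. The pads swing forward as they close: fully open they stand 13 mm farther back than shut.
Start: joints at [1.287, 0.353, 1.633, -0, 1.155, -0.002], TCP at [173.802, 600.351, 231.281] pointing down, gripper open.
Joint ranges: [-2.63, 2.63], [-0.92, 2.1], [0.06, 2.66], [-1.3, 4.44], [0, 2.69], [-3.02, 3.02]. Speed limits (rad/s): [2.22, 2.22, 2.79, 3.14, 3.14, 3.14].

## Interface

Orientations are given as [roll, pitch, yaw] about the fixed x, y, z axes, in that order (R = Rz(yaw) Ry(pitch) Rx(roll)).
In Python, from rig import r, imaging gives the robot as it stands. The module is installed in compiled form; this text tells all that it offers.
- The arm moves only by the tool arm_command, never from a script. Its argument "deltas" is a list of rows, each an object of numbers: "hand": the finger opening in mm, from 0 to 85.4; "tx", "ty", "tz": the shift along the tool's x, y, z in mm; "wx", "wy", "wz": the turn, a rotation vector about the tool's x, y, z in rad. A call has 1 to 8 rows; each row shifts and turns the commanded pose from where the row before left it, along the tool's axes as they then stand; what a row does not reach is not made up. A row lasts 1/8 s, in which the tool goes at most 62.5 mm and 10.7 degrees, less where a joint would pass 70% of its speed; a pose out of reach is approached as far as the arm can. A call with a gripper value outside its range is refused whole. The fingers move at their own pace and stop on an object; "squeeze" is the grip in N (left out, the last holds). Time passes only in rows, so rows that do not move let the fingers close. It gives the time, the measured TCP pose, the force, the opening and the grip force at its end, in the units of the state.
- r.sense(): the state, without advancing time (a new reading comes with each control period).
- imaging.grab_frame(name): name is "side" or "top" or "wrist"; returns a dict with "image" (384x512x3 uint8, red, green, blue), "mtx" (3x3 intrinsics, pixels), "world_to_cam" (4x4, takes a point from world to camera coordinates). Camera axes: x right, y up, looking along -z (the intrinsics and any distortion apply to the point x, -y, -z); pixel columns grow to the right and rows downward; lengths in mm; the calibration is good to about 2 mm. A picture is of the moment at which its call begins. There is no depth.
- r.sign_off(): hands the job in; it is judged then, once.
The state is a dict: "clock": time; "qpos": joint angles; "qvel": joint speeds; "joint_efforts": joint torques, N m; "eef_pos": TCP position; "tcp_rot": TCP orientation; "contact_force": force on the tool from outside, world axes, zero at the start; "wrist_torque": the same for the moment, N m; "opening": opening from 0.0 (shut) to 1.0 (fully open); "grasp_force": force on a finger pad.
Only numpy, scipy, OpenCV 4.12 (cv2) and the standard library are available. Lean on these libraries where they do the work, as an engineer would, in place of code of your own. Each camera call takes 0.05 s, during which the arm holds its last target. There are 200 camera calls.

## Task

Open the larger of the two round steel tins: lift its loose lid off by the wooden knob and set it down, without dropping it, flat and knob up, wholly on the marble slab. Leave the large tin standing where it is, and leave the smaller tin shut and undisturbed.

Things in the scene. Friction and masses are not known exactly. Their poses are not given: they have to be found in the camera images.
- large_tin_lid_center (a point): Loose lid of the larger tin, 110 g: steel disc 112 mm across, 4 mm thick, with an upright round dark-wood knob (24 mm across, 34 mm high) in its middle and under it a plug 99 mm across, 6 mm deep, that sits loosely (2.5 mm play) in the tin. The point is on the knob's axis, half-way up the 44 mm high lid: knob top 22 mm above it, disc's upper face 12 mm below, plug's underside 22 mm below. z up.
- large_tin: The larger tin: plain round steel tin, 110 mm across, 80 mm high, wall 3 mm, holding brass rivets, about 550 g, loose on the table. Origin at the centre of its underside, z up. Closed, its lid's centre point is 96 mm above this origin.
- slab_top (a point): White marble slab lying fixed on the table, 280 mm (its x) by 220 mm (its y) by 25 mm thick. The point is the centre of its upper face; z up. A lid lying flat on it stands on its plug, its centre point 22 mm above this face.
- small_tin_lid_center (a point): Loose lid of the smaller tin, to be left alone: of the same make with the same knob, disc 74 mm across, on a steel tin 72 mm across and 50 mm high. The point is this lid's centre, on its knob's axis, half-way up its 44 mm; z up.

How it is judged:
By the outcome, as a careful person would: the job done as asked, in the order asked, and still so for the second after the job is handed in, with the robot touching nothing.
It also fails if it takes over 40 s, if anything falls off the work surface, if the arm or the gripper's body presses on something with over 40 N, if the wrist force passes 120 N, or if a joint passes its speed limit or range.

## Working session

There is one attempt and no reset: what is moved stays moved. The work goes in short steps, Python scripts to look and compute and a tool call to move; the robot and the scene stay as the last step left them, time stands still between calls to the robot, and variables do not carry over. Pictures are saved under pics/ and viewed, at most 10 in all, crops included, and the job is handed in when it is done.

Besides the shell and the picture viewer there is one more tool, called after "Emit:" by a JSON object that holds its "method" and its "body", one argument or row to a line. arm_command: Moves the arm, as the interface text tells. Its arguments: {"type":"object","properties":{"deltas":{"type":"array"},"squeeze":{"type":"number"}},"required":["deltas"]}

```bash
mkdir -p pics; cat > h.py <<'E'
import numpy as np, cv2
from rig import r, imaging
def grab(n):
    f=imaging.grab_frame(n); return f["image"],np.array(f["mtx"]),np.array(f["world_to_cam"]),f
def ray(px,K,T):
    d=np.linalg.inv(K)@np.array([px[0],px[1],1.]); d=np.array([d[0],-d[1],-d[2]])
    R=T[:3,:3]; return -R.T@T[:3,3], R.T@d
def onplane(px,K,T,z):
    o,d=ray(px,K,T); return o+d*(z-o[2])/d[2]
def proj(p,K,T):
    c=T[:3,:3]@np.array(p,float)+T[:3,3]; u=K@np.array([c[0],-c[1],-c[2]]); return u[:2]/u[2]
E
python3 - <<'E'
from h import *
ims=[]
for n in("top","side"):
    im,K,T,f=grab(n); print(n,f.keys(),K.round(1).tolist(),ray((256,192),K,T))
    np.savez(n,im=im,K=K,T=T)
    cv2.imwrite(f"pics/{n}0.png",cv2.resize(im[:,:,::-1],(768,576)))
s=r.sense();print(s["tcp_rot"],s["eef_pos"],s["contact_force"],s["clock"])
E
```

```text
top dict_keys(['image', 'mtx', 'world_to_cam']) [[440.9, 0.0, 256.1], [0.0, 440.9, 187.9], [0.0, 0.0, 1.0]] (array([ 391.40847315,   24.08531518, 1156.12953349]), array([ 0.14984896, -0.00536922, -0.98873829]))
side dict_keys(['image', 'mtx', 'world_to_cam']) [[450.6, 0.0, 260.6], [0.0, 450.6, 194.9], [0.0, 0.0, 1.0]] (array([ 439.07879279, -684.13642482,  650.88041756]), array([ 0.10885295,  0.79326986, -0.59918347]))
[-3.14035095e+00 -9.79639446e-06  2.85981221e+00] [173.68260832 599.95018335 230.6441708 ] [ 1.14207863  0.73985004 -0.65806133] 0.1
```

View pics/top0.png

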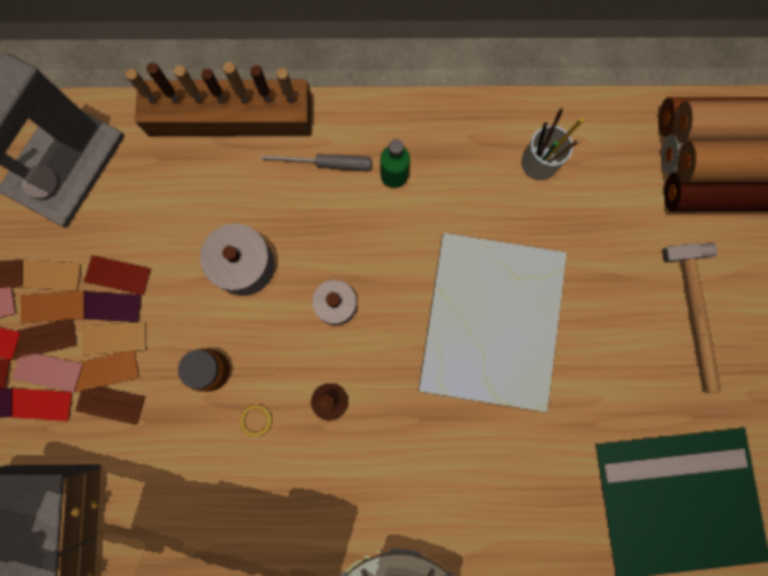

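View pics/side0.png

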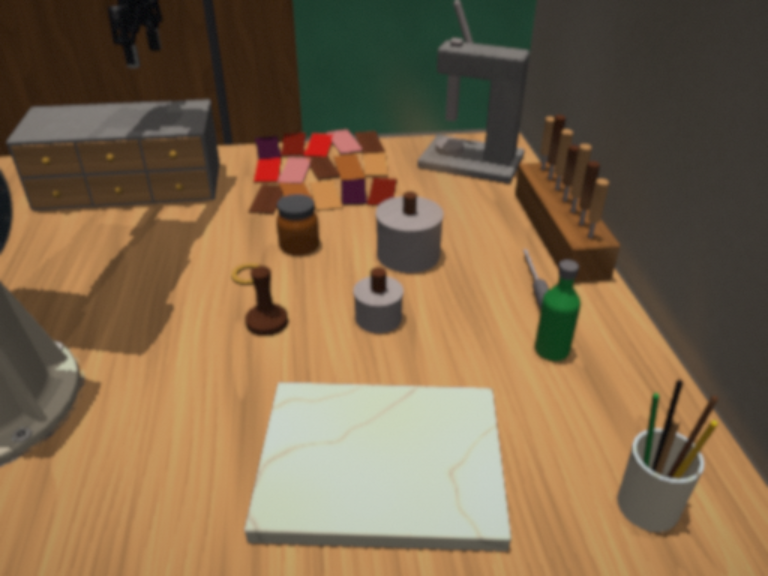

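The top view (768-wide) shows the large lid's knob at (231,253), the small one at (334,299), and the slab corners at about (443,234), (566,252), (547,411) and (421,391). In the side view the large knob's top is at (410,197) and the small one's at (378,272).

```bash
python3 - <<'E'
from h import *
d=np.load("top.npz");im,K,T=d["im"],d["K"],d["T"]
e=np.load("side.npz");im2,K2,T2=e["im"],e["K"],e["T"]
hsv=cv2.cvtColor(im,cv2.COLOR_RGB2HSV)
for p in[(150,180),(225,207),(330,210)]: print(hsv[p[1],p[0]])
m=((hsv[...,1]<70)&(hsv[...,2]>90)).astype(np.uint8)
m[:60]=0
cs,_=cv2.findContours(m,cv2.RETR_EXTERNAL,cv2.CHAIN_APPROX_NONE)
for c in cs:
    if cv2.contourArea(c)<300: continue
    x=c.mean(0)[0]
    if not(120<x[0]<390 and 130<x[1]<290): continue
    if cv2.contourArea(c)>4000:
        b=cv2.boxPoints(cv2.minAreaRect(c)); P=np.array([onplane(q,K,T,25) for q in b])
        print("slab",P.round(1).tolist(),P.mean(0),[np.linalg.norm(P[i]-P[i-1]) for i in range(4)])
    else:
        for z in(84,54):
            P=np.array([onplane(q,K,T,z)[:2] for q in c[:,0]])
            (cx,cy),R=cv2.minEnclosingCircle(P.astype(np.float32))
            E=cv2.fitEllipse(P.astype(np.float32));print("disc z",z,cx,cy,2*R,E)
# knob top: dark/reddish blobs in top and side
for (a,KK,TT,pts) in((im,K,T,[(154,169),(222,199.5)]),(im2,K2,T2,[(273,131),(252,181)])):
    h=cv2.cvtColor(a,cv2.COLOR_RGB2HSV)
    for p in pts:
        x,y=map(int,p); w=h[y-14:y+15,x-14:x+15]; mm=((w[...,1]>90)&(w[...,2]<110)).astype(np.uint8)
        n,l,st,ce=cv2.connectedComponentsWithStats(mm)
        i=1+np.argmin([np.hypot(*(q-14)) for q in ce[1:]]); s=st[i]
        print("knob",s+np.array([x-14,y-14,0,0,0]),ce[i]+[x-14,y-14],[onplane(ce[i]+[x-14,y-14],KK,TT,z).round(1).tolist() for z in(118,88,108,78)])
E
```

```text
[ 10  44 144]
[  9  42 158]
[ 38   6 162]
disc z 84 532.3125 100.70606994628906 71.70977020263672 ((532.3533935546875, 100.17808532714844), (67.92874908447266, 69.83094024658203), 104.26049041748047)
disc z 54 536.2552490234375 102.85009765625 73.71642303466797 ((536.2972412109375, 102.30728912353516), (69.82950592041016, 71.78491973876953), 104.26039123535156)
slab [[385.6, -38.0, 25.0], [661.4, -84.7, 25.0], [625.1, -308.3, 25.0], [351.7, -253.3, 25.0]] [ 505.97297463 -171.07937115   25.        ] [np.float64(217.955802740522), np.float64(279.7591293075825), np.float64(226.52998745911938), np.float64(278.9031743456613)]
disc z 84 608.2964477539062 266.1676330566406 111.38522338867188 ((608.3621215820312, 266.0927429199219), (107.6832046508789, 108.58355712890625), 136.68630981445312)
disc z 54 614.3652954101562 272.9414978027344 114.50198364257812 ((614.432861328125, 272.864501953125), (110.69635772705078, 111.62190246582031), 136.6864013671875)
knob [148 164  12  10  84] [153.47619048 168.63095238] [[606.8, 264.1, 118.0], [613.1, 271.0, 88.0], [608.9, 266.4, 108.0], [615.1, 273.3, 78.0]]
knob [217 195  10  10  70] [221.85714286 199.22857143] [[531.8, 99.6, 118.0], [535.9, 101.8, 88.0], [533.2, 100.4, 108.0], [537.3, 102.5, 78.0]]
knob [269 129   9  14  88] [272.86363636 134.94318182] [[605.6, 240.5, 118.0], [614.9, 292.6, 88.0], [608.7, 257.9, 108.0], [618.1, 310.0, 78.0]]
knob [247 179  10  16 117] [251.91452991 186.33333333] [[530.3, 41.2, 118.0], [535.4, 82.0, 88.0], [532.0, 54.8, 108.0], [537.1, 95.6, 78.0]]
```

Emit:
{"method": "arm_command", "body": {
  "deltas": [
    {"hand":85,"tx":-20,"ty":-8},
    {"tx":-45,"ty":-18},
    {"tx":-45,"ty":-18},
    {"tx":-45,"ty":-18},
    {"tx":-45,"ty":-18},
    {"tx":-45,"ty":-18},
    {"tx":-45,"ty":-18},
    {"tx":-45,"ty":-18}
  ],
  "squeeze": 50
}}

```text
schema error: expected keys hand, tx, ty, tz, wx, wy, wz
```

Emit:
{"method": "arm_command", "body": {
  "deltas": [
    {"tx":-45,"ty":-18},
    {"tx":-45,"ty":-18},
    {"tx":-45,"ty":-18},
    {"tx":-40,"ty":-12},
    {"tz":0},
    {"tz":0},
    {"tz":0}
  ]
}}

```text
schema error: expected keys hand, tx, ty, tz, wx, wy, wz
```

```bash
cat > d.py <<'E'
from h import *
import sys
from scipy.spatial.transform import Rotation
def delta(x,y,z):
    s=r.sense();R=Rotation.from_euler("xyz",s["tcp_rot"]).as_matrix()
    print("pos",s["eef_pos"].round(1),s["tcp_rot"].round(3),"d tool",(R.T@(np.array([x,y,z])-s["eef_pos"])).round(1),"f",s["contact_force"].round(1),"op",s["opening"],s["grasp_force"],"t",s["clock"])
if len(sys.argv)>3: delta(*map(float,sys.argv[1:4]))
E
python3 d.py 608 266 88; python3 - <<'E'
from h import *
im,K,T,f=grab("wrist"); np.savez("wrist",im=im,K=K,T=T)
for p in[(608,266,118),(608,266,84)]: print(proj(p,K,T)*1.5)
cv2.imwrite("pics/w1.png",cv2.resize(im[:,:,::-1],(768,576)))
E
```

```text
pos [173.7 600.  230.6] [-3.14 -0.    2.86] d tool [-510.1 -199.8  142.9] f [ 1.1  0.7 -0.7] op 1.0020992315961172 0.0 t 0.1
[178.23018036 794.51515174]
[193.89220737 747.69301173]
```

View pics/w1.png

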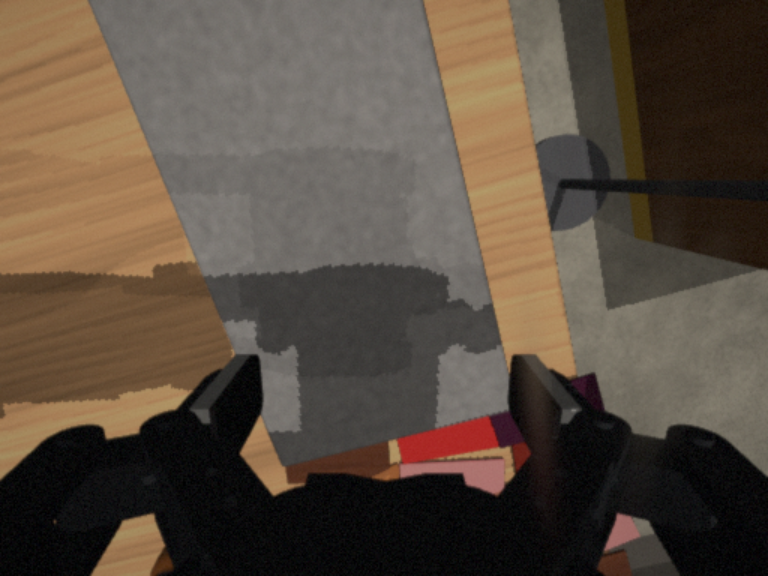

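The wrist view shows the chest top under the open fingers, which are at about (240,390) and (530,390). Nothing moved, because every row needs all seven keys.

Emit:
{"method": "arm_command", "body": {
  "deltas": [
    {"hand":85,"tx":-20,"ty":-8,"tz":-15,"wx":0,"wy":0,"wz":0},
    {"hand":85,"tx":-45,"ty":-18,"tz":0,"wx":0,"wy":0,"wz":0},
    {"hand":85,"tx":-45,"ty":-18,"tz":0,"wx":0,"wy":0,"wz":0},
    {"hand":85,"tx":-45,"ty":-18,"tz":0,"wx":0,"wy":0,"wz":0},
    {"hand":85,"tx":-45,"ty":-18,"tz":0,"wx":0,"wy":0,"wz":0},
    {"hand":85,"tx":-45,"ty":-18,"tz":0,"wx":0,"wy":0,"wz":0},
    {"hand":85,"tx":-45,"ty":-18,"tz":0,"wx":0,"wy":0,"wz":0},
    {"hand":85,"tx":-45,"ty":-18,"tz":0,"wx":0,"wy":0,"wz":0}
  ],
  "squeeze": 50
}}

```text
clock: 1.15
eef_pos: [460.1, 376.4, 247.3]
tcp_rot: [3.141, 0.001, 2.859]
contact_force: [0.3, -0.6, 0.5]
opening: 0.993
grasp_force: 0.0
```

Emit:
{"method": "arm_command", "body": {
  "deltas": [
    {"hand":85,"tx":-45,"ty":-18,"tz":0,"wx":0,"wy":0,"wz":0},
    {"hand":85,"tx":-45,"ty":-18,"tz":0,"wx":0,"wy":0,"wz":0},
    {"hand":85,"tx":-45,"ty":-18,"tz":0,"wx":0,"wy":0,"wz":0},
    {"hand":85,"tx":-30,"ty":-12,"tz":20,"wx":0,"wy":0,"wz":0},
    {"hand":85,"tx":0,"ty":0,"tz":30,"wx":0,"wy":0,"wz":0},
    {"hand":85,"tx":0,"ty":0,"tz":0,"wx":0,"wy":0,"wz":0},
    {"hand":85,"tx":0,"ty":0,"tz":0,"wx":0,"wy":0,"wz":0}
  ]
}}

```text
clock: 2.02
eef_pos: [598.9, 269.1, 197.7]
tcp_rot: [3.141, 0.001, 2.86]
contact_force: [0.3, 0.6, -0.5]
opening: 0.999
grasp_force: 0.0
```

```bash
python3 d.py 608 266 88; python3 - <<'E'
from h import *
im,K,T,f=grab("wrist"); np.savez("wrist",im=im,K=K,T=T)
for p in[(608,266,118),(608,266,84)]: print(proj(p,K,T)*1.5)
cv2.imwrite("pics/w2.png",cv2.resize(im[:,:,::-1],(768,576)))
E
```

```text
pos [598.9 269.1 197.7] [3.141e+00 1.000e-03 2.860e+00] d tool [ -9.5  -0.6 109.7] f [ 0.3  0.6 -0.5] op 0.9990365504242766 0.0 t 2.025
[383.87498522 314.45665643]
[383.88423532 297.60251962]
```

View pics/w2.png

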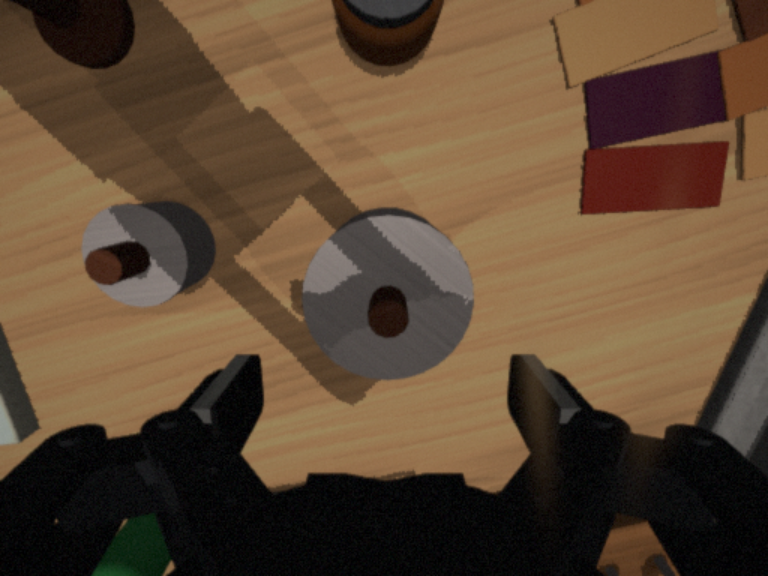

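The knob top is at (389,318) and the prediction was (384,314), so the knob is 1–2 mm further along +ty than the top view gave. I'll split the difference.

Emit:
{"method": "arm_command", "body": {
  "deltas": [
    {"hand":85,"tx":-10,"ty":1.5,"tz":20,"wx":0,"wy":0,"wz":0},
    {"hand":85,"tx":0,"ty":0,"tz":30,"wx":0,"wy":0,"wz":0},
    {"hand":85,"tx":0,"ty":0,"tz":30,"wx":0,"wy":0,"wz":0},
    {"hand":85,"tx":0,"ty":0,"tz":20,"wx":0,"wy":0,"wz":0},
    {"hand":50,"tx":0,"ty":0,"tz":10,"wx":0,"wy":0,"wz":0},
    {"hand":50,"tx":0,"ty":0,"tz":0,"wx":0,"wy":0,"wz":0},
    {"hand":35,"tx":0,"ty":0,"tz":0,"wx":0,"wy":0,"wz":0},
    {"hand":35,"tx":0,"ty":0,"tz":0,"wx":0,"wy":0,"wz":0}
  ],
  "squeeze": 40
}}

```text
clock: 3.08
eef_pos: [609.1, 268.1, 87.3]
tcp_rot: [3.141, 0.001, 2.86]
contact_force: [0.2, -0.9, 0.0]
opening: 0.409
grasp_force: 0.0
```

```bash
python3 d.py 608 266 88; python3 - <<'E'
from h import *
im,K,T,f=grab("wrist"); np.savez("wrist",im=im,K=K,T=T)
for p in[(608,266,118),(608,266,84)]: print(proj(p,K,T)*1.5)
cv2.imwrite("pics/w3.png",cv2.resize(im[:,:,::-1],(768,576)))
E
```

```text
pos [609.1 268.1  87.3] [3.141e+00 1.000e-03 2.860e+00] d tool [ 0.5 -2.3 -0.7] f [ 0.2 -0.9  0. ] op 0.40944673732939885 0.0 t 3.075
[377.55316942 399.37249369]
[378.83835146 353.41652893]
```

View pics/w3.png

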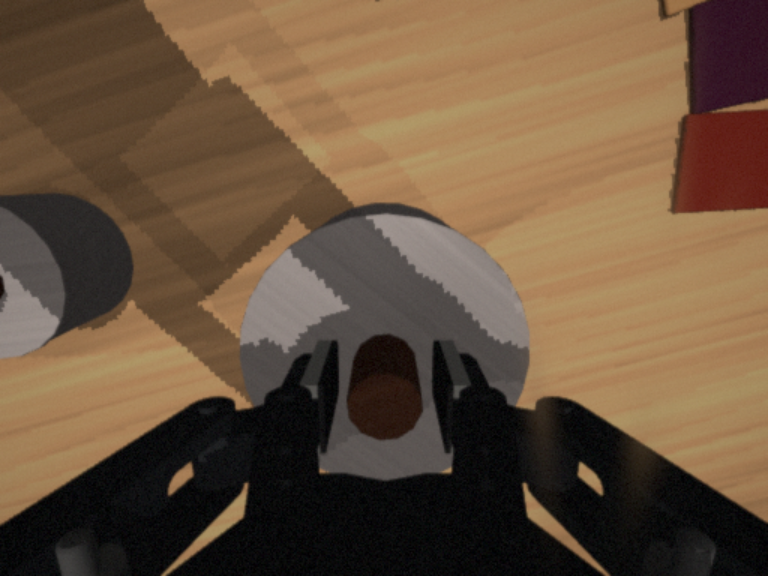

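The knob sits between the pads at (385,405), with the pads at columns 330 and 440, so it is centred. Next I close, check the grip and lift slowly.

Emit:
{"method": "arm_command", "body": {
  "deltas": [
    {"hand":28,"tx":-1,"ty":0,"tz":0,"wx":0,"wy":0,"wz":0},
    {"hand":15,"tx":0,"ty":0,"tz":0,"wx":0,"wy":0,"wz":0},
    {"hand":15,"tx":0,"ty":0,"tz":0,"wx":0,"wy":0,"wz":0},
    {"hand":15,"tx":0,"ty":0,"tz":0,"wx":0,"wy":0,"wz":0},
    {"hand":15,"tx":0,"ty":0,"tz":0,"wx":0,"wy":0,"wz":0}
  ],
  "squeeze": 40
}}

```text
clock: 3.75
eef_pos: [609.9, 267.7, 86.9]
tcp_rot: [3.141, 0.001, 2.86]
contact_force: [-0.6, -1.0, 5.7]
opening: 0.269
grasp_force: 39.2
```

Emit:
{"method": "arm_command", "body": {
  "deltas": [
    {"hand":15,"tx":0,"ty":0,"tz":-3,"wx":0,"wy":0,"wz":0},
    {"hand":15,"tx":0,"ty":0,"tz":-5,"wx":0,"wy":0,"wz":0},
    {"hand":15,"tx":0,"ty":0,"tz":-8,"wx":0,"wy":0,"wz":0},
    {"hand":15,"tx":0,"ty":0,"tz":-16,"wx":0,"wy":0,"wz":0},
    {"hand":15,"tx":0,"ty":0,"tz":-24,"wx":0,"wy":0,"wz":0},
    {"hand":15,"tx":0,"ty":0,"tz":-24,"wx":0,"wy":0,"wz":0},
    {"hand":15,"tx":0,"ty":0,"tz":-10,"wx":0,"wy":0,"wz":0},
    {"hand":15,"tx":0,"ty":0,"tz":0,"wx":0,"wy":0,"wz":0}
  ]
}}

```text
clock: 4.75
eef_pos: [609.9, 267.8, 177.3]
tcp_rot: [3.14, 0.001, 2.86]
contact_force: [0.5, -0.0, -1.5]
opening: 0.266
grasp_force: 39.2
```

```bash
python3 d.py 506 -171 178; python3 - <<'E'
from h import *
o=[]
for n in("side","wrist"):
    im,K,T,f=grab(n); o.append(im)
cv2.imwrite("pics/l1.png",cv2.resize(np.hstack([o[0][40:300,130:390],o[1][62:322,126:386]])[:,:,::-1],(800,400)))
E
```

```text
pos [609.9 267.8 177.3] [3.14e+00 1.00e-03 2.86e+00] d tool [ -22.3 -450.3   -1.2] f [ 0.5 -0.  -1.5] op 0.26623638644711456 39.18965756893158 t 4.75
```

View pics/l1.png

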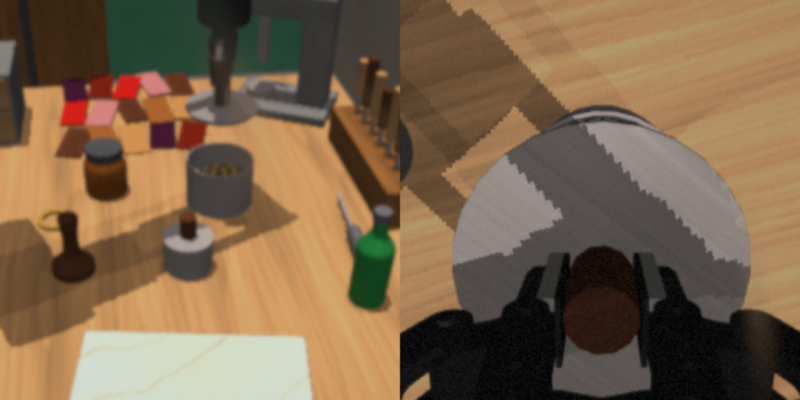

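In the crop the lid hangs level under the gripper and the tin is open at (220,180), with the rivets visible. Plug clearance is 75 mm over the small knob. Now I carry it to the slab.

Emit:
{"method": "arm_command", "body": {
  "deltas": [
    {"hand":15,"tx":-2,"ty":-10,"tz":0,"wx":0,"wy":0,"wz":0},
    {"hand":15,"tx":-2,"ty":-20,"tz":0,"wx":0,"wy":0,"wz":0},
    {"hand":15,"tx":-2,"ty":-30,"tz":0,"wx":0,"wy":0,"wz":0},
    {"hand":15,"tx":-2,"ty":-35,"tz":0,"wx":0,"wy":0,"wz":0},
    {"hand":15,"tx":-2,"ty":-35,"tz":0,"wx":0,"wy":0,"wz":0},
    {"hand":15,"tx":-2,"ty":-35,"tz":0,"wx":0,"wy":0,"wz":0},
    {"hand":15,"tx":-2,"ty":-35,"tz":0,"wx":0,"wy":0,"wz":0},
    {"hand":15,"tx":-2,"ty":-35,"tz":0,"wx":0,"wy":0,"wz":0}
  ]
}}

```text
clock: 5.85
eef_pos: [558.3, 35.1, 176.0]
tcp_rot: [-3.141, -0.001, 2.859]
contact_force: [0.8, -0.1, -0.6]
opening: 0.267
grasp_force: 39.2
```

Emit:
{"method": "arm_command", "body": {
  "deltas": [
    {"hand":15,"tx":-1,"ty":-35,"tz":0,"wx":0,"wy":0,"wz":0},
    {"hand":15,"tx":-1,"ty":-35,"tz":0,"wx":0,"wy":0,"wz":0},
    {"hand":15,"tx":-1,"ty":-35,"tz":0,"wx":0,"wy":0,"wz":0},
    {"hand":15,"tx":-1,"ty":-35,"tz":0,"wx":0,"wy":0,"wz":0},
    {"hand":15,"tx":-1,"ty":-35,"tz":0,"wx":0,"wy":0,"wz":0},
    {"hand":15,"tx":-1,"ty":-25,"tz":0,"wx":0,"wy":0,"wz":0},
    {"hand":15,"tx":0,"ty":-12,"tz":0,"wx":0,"wy":0,"wz":0},
    {"hand":15,"tx":0,"ty":0,"tz":0,"wx":0,"wy":0,"wz":0}
  ]
}}

```text
clock: 6.85
eef_pos: [505.6, -168.5, 176.1]
tcp_rot: [3.142, -0.0, 2.858]
contact_force: [-0.1, 0.2, -0.0]
opening: 0.268
grasp_force: 39.3
```

```bash
python3 d.py 506 -171 38
```

```text
pos [ 505.6 -168.5  176.1] [ 3.142 -0.     2.858] d tool [ -1.1  -2.3 138.1] f [-0.1  0.2 -0. ] op 0.2677766148591306 39.28882420063019 t 6.85
```

Emit:
{"method": "arm_command", "body": {
  "deltas": [
    {"hand":15,"tx":0,"ty":0,"tz":15,"wx":0,"wy":0,"wz":0},
    {"hand":15,"tx":0,"ty":0,"tz":30,"wx":0,"wy":0,"wz":0},
    {"hand":15,"tx":0,"ty":0,"tz":30,"wx":0,"wy":0,"wz":0},
    {"hand":15,"tx":0,"ty":0,"tz":25,"wx":0,"wy":0,"wz":0},
    {"hand":15,"tx":0,"ty":0,"tz":18,"wx":0,"wy":0,"wz":0},
    {"hand":15,"tx":0,"ty":0,"tz":10,"wx":0,"wy":0,"wz":0},
    {"hand":15,"tx":0,"ty":0,"tz":5,"wx":0,"wy":0,"wz":0},
    {"hand":15,"tx":0,"ty":0,"tz":0,"wx":0,"wy":0,"wz":0}
  ]
}}

```text
clock: 7.85
eef_pos: [506.5, -167.9, 43.4]
tcp_rot: [-3.142, 0.0, 2.86]
contact_force: [-0.5, -0.5, -0.0]
opening: 0.268
grasp_force: 39.3
```

Emit:
{"method": "arm_command", "body": {
  "deltas": [
    {"hand":15,"tx":0,"ty":0,"tz":1,"wx":0,"wy":0,"wz":0},
    {"hand":15,"tx":0,"ty":0,"tz":1,"wx":0,"wy":0,"wz":0},
    {"hand":15,"tx":0,"ty":0,"tz":1,"wx":0,"wy":0,"wz":0},
    {"hand":15,"tx":0,"ty":0,"tz":0,"wx":0,"wy":0,"wz":0}
  ]
}}

```text
clock: 8.35
eef_pos: [506.3, -167.9, 40.3]
tcp_rot: [-3.142, 0.0, 2.86]
contact_force: [-0.6, -0.3, -1.0]
opening: 0.27
grasp_force: 39.3
```

Emit:
{"method": "arm_command", "body": {
  "deltas": [
    {"hand":15,"tx":0,"ty":0,"tz":1,"wx":0,"wy":0,"wz":0},
    {"hand":15,"tx":0,"ty":0,"tz":0,"wx":0,"wy":0,"wz":0}
  ]
}}

```text
clock: 8.6
eef_pos: [506.2, -167.9, 39.2]
tcp_rot: [-3.142, -0.0, 2.86]
contact_force: [0.8, 0.4, -0.6]
opening: 0.267
grasp_force: 39.3
```

Emit:
{"method": "arm_command", "body": {
  "deltas": [
    {"hand":15,"tx":0,"ty":0,"tz":0.5,"wx":0,"wy":0,"wz":0},
    {"hand":15,"tx":0,"ty":0,"tz":0,"wx":0,"wy":0,"wz":0}
  ]
}}

```text
clock: 8.85
eef_pos: [506.3, -167.9, 38.7]
tcp_rot: [-3.142, -0.0, 2.86]
contact_force: [0.2, -0.6, 0.1]
opening: 0.265
grasp_force: 39.3
```

Emit:
{"method": "arm_command", "body": {
  "deltas": [
    {"hand":15,"tx":0,"ty":0,"tz":0.5,"wx":0,"wy":0,"wz":0},
    {"hand":15,"tx":0,"ty":0,"tz":0,"wx":0,"wy":0,"wz":0}
  ]
}}

```text
clock: 9.1
eef_pos: [506.3, -167.9, 38.2]
tcp_rot: [3.142, -0.0, 2.86]
contact_force: [-0.1, -0.5, -0.7]
opening: 0.27
grasp_force: 39.3
```

Emit:
{"method": "arm_command", "body": {
  "deltas": [
    {"hand":15,"tx":0,"ty":0,"tz":0.5,"wx":0,"wy":0,"wz":0},
    {"hand":15,"tx":0,"ty":0,"tz":0,"wx":0,"wy":0,"wz":0}
  ]
}}

```text
clock: 9.35
eef_pos: [506.3, -167.9, 37.9]
tcp_rot: [-3.142, 0.0, 2.86]
contact_force: [-1.1, -0.4, 0.8]
opening: 0.265
grasp_force: 39.6
```

Emit:
{"method": "arm_command", "body": {
  "deltas": [
    {"hand":15,"tx":0,"ty":0,"tz":0.5,"wx":0,"wy":0,"wz":0},
    {"hand":15,"tx":0,"ty":0,"tz":0,"wx":0,"wy":0,"wz":0}
  ]
}}

```text
clock: 9.6
eef_pos: [506.3, -167.9, 37.8]
tcp_rot: [-3.142, 0.0, 2.86]
contact_force: [-2.5, 1.1, 8.9]
opening: 0.268
grasp_force: 40.3
```

The lid is down: upward force is 9 N and the TCP is at 38, as expected. Release gently and retreat.

Emit:
{"method": "arm_command", "body": {
  "deltas": [
    {"hand":25,"tx":0,"ty":0,"tz":0,"wx":0,"wy":0,"wz":0},
    {"hand":30,"tx":0,"ty":0,"tz":0,"wx":0,"wy":0,"wz":0},
    {"hand":45,"tx":0,"ty":0,"tz":0,"wx":0,"wy":0,"wz":0},
    {"hand":60,"tx":0,"ty":0,"tz":0,"wx":0,"wy":0,"wz":0},
    {"hand":60,"tx":0,"ty":0,"tz":0,"wx":0,"wy":0,"wz":0}
  ]
}}

```text
clock: 10.22
eef_pos: [506.3, -167.9, 37.2]
tcp_rot: [3.142, -0.0, 2.86]
contact_force: [-0.7, -0.2, -0.4]
opening: 0.703
grasp_force: 0.0
```

Emit:
{"method": "arm_command", "body": {
  "deltas": [
    {"hand":60,"tx":0,"ty":0,"tz":-5,"wx":0,"wy":0,"wz":0},
    {"hand":60,"tx":0,"ty":0,"tz":-15,"wx":0,"wy":0,"wz":0},
    {"hand":60,"tx":0,"ty":0,"tz":-30,"wx":0,"wy":0,"wz":0},
    {"hand":60,"tx":0,"ty":0,"tz":-40,"wx":0,"wy":0,"wz":0},
    {"hand":60,"tx":0,"ty":0,"tz":-40,"wx":0,"wy":0,"wz":0},
    {"hand":60,"tx":0,"ty":0,"tz":-20,"wx":0,"wy":0,"wz":0},
    {"hand":60,"tx":0,"ty":0,"tz":0,"wx":0,"wy":0,"wz":0},
    {"hand":60,"tx":0,"ty":0,"tz":0,"wx":0,"wy":0,"wz":0}
  ]
}}

```text
clock: 11.22
eef_pos: [505.8, -167.7, 186.9]
tcp_rot: [3.142, -0.001, 2.86]
contact_force: [0.0, 0.3, 0.5]
opening: 0.702
grasp_force: 0.0
```

```bash
python3 d.py 506 -171 38; python3 - <<'E'
from h import *
im,K,T,f=grab("side")
cv2.imwrite("pics/f1.png",cv2.resize(im[:,:,::-1],(768,576)))
E
```

```text
pos [ 505.8 -167.7  186.9] [ 3.142e+00 -1.000e-03  2.860e+00] d tool [ -1.2  -3.1 148.9] f [0.  0.3 0.5] op 0.7018083746399528 0.0 t 11.225
```

View pics/f1.png

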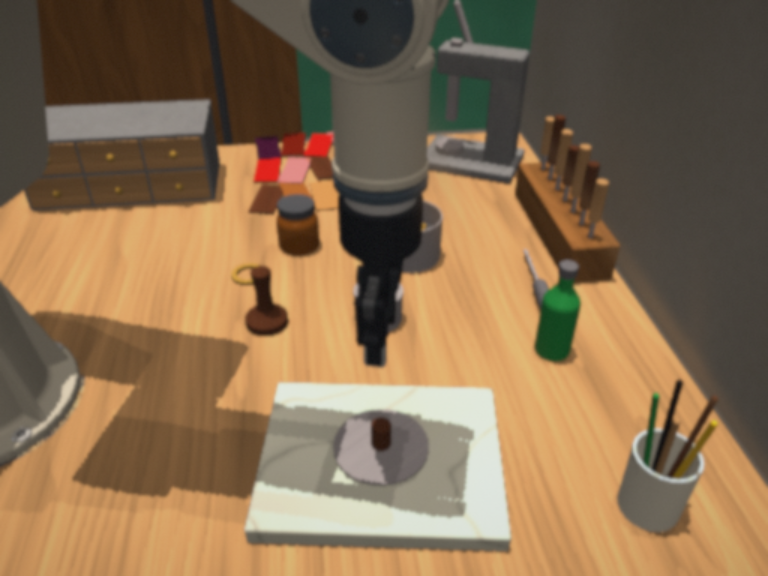

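The lid lies flat and knob up at (381,445), well inside the slab. The large tin and the small tin are where they were. The gripper is clear, so I hand in.

```bash
python3 -c "
from rig import r; print(r.sign_off())"
```

```text
the job is handed in; nothing more can be done
None
```

The large tin is open, its lid lies flat and knob up near the middle of the marble slab, both tins look undisturbed in the last picture, and the job was handed in at about 11 s.

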